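# Make up two repair kits on routed kit boards

### The arm

A 6-joint arm with a two-finger parallel gripper is mounted at the origin on a cart in front of the work surface, level with it; the furniture and walls round the work are solid. World frame = base frame: x ahead of the robot, y to its left, z up, the work surface at z = 0. Lengths are in m, angles in rad, forces in N, time in s.
With the tool pointing down it reaches from about 0.275 to 0.85 m from the base axis. Payload 19 kg.
Tool frame: the origin (TCP) lies on the mounting face of the last link; the fingertips stand 173 mm ahead of it and the grasp point (between the pads) lies 155 mm ahead of it; z points along the fingers, y is the line along which they close (so a half turn about z gives the same grasp; the last joint's range is limited). The gripper opens to 85 mm and grips with 20 to 120 N. Pads are 22 mm wide; open, the fingers measure 114 mm over their backs; the gripper's body (76 mm by 85 mm) begins 54 mm behind the grasp point. The pads swing forward as they close: fully open they stand 13 mm farther back than shut.
Start: joints at [1.199, 0.15, 1.437, -0, 1.554, -0.134], TCP at [0.135, 0.559, 0.405] pointing down, gripper open.
Joint ranges: [-2.8, 2.8], [-0.68, 2.1], [0.12, 2.68], [-1.39, 4.53], [0.16, 2.79], [-2.81, 2.81]. Speed limits (rad/s): [1.89, 1.89, 2.22, 3.01, 3.01, 3.01].

### API

Orientations are given as a 3x3 rotation matrix whose columns are the frame's x, y, z axes.
In Python, from bench import get_obs, snapshot, finish_job, regions_of gives the robot as it stands.
- The arm moves only by the shell command python3 -m crank 'ROWS'. ROWS is JSON, one flat list of numbers, 5 for each row, row after row: the shift along the tool's x, y, z normalised to -1 to 1, where 1 is 0.05 m, then the turn about the tool's z normalised to -1 to 1, where 1 is 120 degrees, then the opening, from 0 (shut) to 1 (fully open). In form: [tx, ty, tz, turn, fingers, tx, ty, tz, turn, fingers, ...]. A call has exactly 8 rows; each row shifts and turns the commanded pose from where the row before left it, along the tool's axes as they then stand; what a row does not reach is not made up. A row lasts 1/8 s, in which the tool goes at most 62.5 mm and 10.7 degrees, less where a joint would pass 70% of its speed; a pose out of reach is approached as far as the arm can. A call with a number of a shift or a turn outside -1 to 1 is refused whole. A call with a gripper value outside its range is refused whole. The fingers move at their own pace and stop on an object; the grip force is fixed at half the most. Time passes only in rows, so rows that do not move let the fingers close, or fill a call up. It gives the time, the measured TCP pose, the force, the opening and the grip force at its end, in the units of the state.
- get_obs(): the state, without advancing time (a new reading comes with each control period).
- snapshot(name): name is "scene" or "top" or "wrist"; returns a dict with "color" (400x640x3 uint8, red, green, blue), "vfov" (degrees; the focal length in pixels is half the picture's height over the tangent of half this angle, whatever the lens; pixels are square), "cx", "cy" (the principal point, pixels), "rvec" (rotation vector, rad) and "tvec" (3), from world to camera coordinates, as OpenCV has them. Camera axes: x right, y down, z forward; pixel columns grow to the right and rows downward; lengths in m; the calibration is good to about 2 mm. A picture is of the moment at which its call begins. There is no depth.
- finish_job(): hands the job in; it is judged then, once.
Trained networks look in a picture, given as the dict that the camera call returned (one of the last four; its "shot" number tells which), for a name from the list of things; names that differ only in an ending like _2 or _b are one class to them, and where a whole thing is asked for, a point or a joint stands for the part that bears it (a point fixed in the world has none). Each returns a list of dicts, best first, with "confidence" (0 to 1); they miss things now and then, are a little off and sometimes report something else, mostly with a low value. They report only what shows in the picture. A call takes as long as a camera call.
- regions_of(picture, thing): "pixels" (400x640 bool, what is visible of it) and "point" ([row, column] in pixels, amid what is visible of it).
The state is a dict: "t": time; "joints": joint angles; "dq": joint speeds; "effort": joint torques, N m; "eef_pos": TCP position; "orientation": TCP orientation; "contact_force": force on the tool from outside, world axes, zero at the start; "wrist_torque": the same for the moment, N m; "opening": finger opening in m; "grip_force": force on a finger pad.
Only numpy, scipy, OpenCV 4.12 (cv2) and the standard library are available. Lean on these libraries where they do the work, as an engineer would, in place of code of your own. Each camera call takes 0.05 s, during which the arm holds its last target. There are 200 camera calls.

### The job

Make up the two repair kits on their boards. The red board gets the white relay standing in its slot, the dark cable gland standing in the round cup and the blue tape roll laid over the post; the white board gets the green box of contacts standing in its recess and the black tape roll laid over the post. Everything sits fully down in its place; leave the yellow tape, the tape measure and the marker pen where they lie.

Things in the scene. Friction and masses are not known exactly. Their poses are not given: they have to be found in the camera images.
- board_red: loose kit board, 125 mm (its x) by 220 mm (its y), red top sheet on a black base. Origin: centre of its underside, z up. Top face z = 20 mm. Round-tipped metal post, 16 mm thick, 34 mm above the top face, at x 0, y +58. Cut-outs, rims bevelled 3 mm: relay slot 72 (x) by 32 (y), floor z = 6, centre x 0, y -78; round cup 44 in diameter, floor z = 12, centre x 0, y -17
- board_white: loose kit board, 125 mm (its x) by 220 mm (its y), white top sheet on a black base. Origin: centre of its underside, z up. Top face z = 20 mm. Round-tipped metal post, 16 mm thick, 34 mm above the top face, at x 0, y +58. Cut-outs, rims bevelled 3 mm: one box recess 60 (x) by 76 (y), floor z = 6, centre x 0, y -56
- relay: white plug-in relay standing upright, 90 g: 62 mm along its x and 22 mm along its y at the foot, 75 mm tall; above z = 41 mm a narrower upper part, 37 mm along x by 20 mm along y. Origin at the centre of its underside, z up
- parts_box: closed green carton of spare contacts standing upright, 50 mm along its x, 66 mm along its y, 70 mm tall, 120 g. Origin at the centre of its underside, z up
- gland: small dark cable gland standing upright, 32 mm tall, 50 g: hexagonal foot 12 mm high, 32 mm along its x over corners and 28 mm along its y across flats, domed part 27 mm wide above. Origin at the centre of its underside, z up
- tape_blue: roll of blue insulating tape lying flat, ring of 66 mm outer and about 32 mm inner diameter, 18 mm thick, 60 g. Origin at the centre of its underside, z up
- tape_black: roll of black insulating tape lying flat, ring of 68 mm outer and about 30 mm inner diameter, 18 mm thick, 60 g. Origin at the centre of its underside, z up
- tape_yellow: roll of yellow insulating tape lying flat, ring of 60 mm outer and about 28 mm inner diameter, 18 mm thick, 60 g. Origin at the centre of its underside, z up. Not part of either kit; a bystander
- tape_measure: yellow and black pocket tape measure, 66 x 89 mm, 35 mm high, beside the vice. Origin at the centre of its underside. A bystander
- marker: red and black marker pen, 130 mm long along its x, 17 mm thick, lying near the tool box. Origin at the middle of its length, on the underside. A bystander

How it is judged:
By the outcome, as a careful person would: the job done as asked, in the order asked, and still so for the second after the job is handed in, with the robot touching nothing.
It also fails if it takes over 112 s, if anything falls off the work surface, if the arm or the gripper's body presses on something with over 40 N, if the wrist force passes 120 N, or if a joint passes its speed limit or range.

## Working session

There is one attempt and no reset: what is moved stays moved. The work goes in short steps, Python scripts to look and compute and a shell command to move; the robot and the scene stay as the last step left them, time stands still between calls to the robot, and variables do not carry over. Pictures are saved under pics/ and viewed, at most 14 in all, crops included, and the job is handed in when it is done.

```bash
mkdir -p pics; ls; cat > h.py <<'E'
import numpy as np, cv2
from bench import get_obs, snapshot, finish_job, regions_of
def save(p,n): cv2.imwrite('pics/'+n,cv2.cvtColor(p['color'],cv2.COLOR_RGB2BGR))
def K(p):
    f=200/np.tan(np.radians(p['vfov'])/2); return np.array([[f,0,p['cx']],[0,f,p['cy']],[0,0,1.]])
def back(p,rc,z):
    rc=np.atleast_2d(rc).astype(float)
    R=cv2.Rodrigues(np.array(p['rvec'],float))[0]; c=-R.T@np.array(p['tvec'],float).ravel()
    d=(R.T@np.linalg.inv(K(p))@np.c_[rc[:,1],rc[:,0],np.ones(len(rc))].T).T
    return c+d*((z-c[2])/d[:,2])[:,None]
def proj(p,X):
    return cv2.projectPoints(np.atleast_2d(np.array(X,float)),np.array(p['rvec'],float),np.array(p['tvec'],float),K(p),None)[0][:,0]
E
python3 - <<'E'
from h import *
for n in ['scene','top']:
    p=snapshot(n); save(p,n+'0.png'); R=cv2.Rodrigues(np.array(p['rvec'],float))[0]
    print(n,p['vfov'],-R.T@np.array(p['tvec']).ravel())
    for t,z in dict(board_red=.02,board_white=.02,relay=.075,parts_box=.07,gland=.032,tape_blue=.018,tape_black=.018,tape_yellow=.018,tape_measure=.035,marker=.017).items():
        for r in regions_of(p,t)[:2]:
            m=r['pixels'].astype(np.uint8); q=np.argwhere(m)
            w=back(p,q,z)[:,:2].astype(np.float32); b=cv2.minAreaRect(w*1000)
            print(t,round(r['confidence'],2),len(q),r['point'],np.round(b[0]),np.round(b[1]),round(b[2],1))
o=get_obs(); print(o['eef_pos'],o['orientation'])
E
```

```text
pics
scene 52.024404569763036 [-0.20353881 -0.54349579  0.90910419]
board_red 0.6 1672 [173.6, 297.3] [583. 245.] [237. 140.] 86.4
board_white 0.37 634 [202.1, 361.8] [615. -16.] [149.  84.] 29.4
relay 0.81 333 [180.3, 250.4] [407. 269.] [123.  55.] 49.3
parts_box 0.89 637 [202.7, 364.1] [570. -46.] [114.  97.] 77.6
tape_blue 0.57 274 [201.0, 280.7] [434. 191.] [77. 61.] 44.9
tape_black 0.78 184 [214.1, 383.4] [ 607. -114.] [54. 72.] 72.4
tape_yellow 0.56 214 [173.4, 231.8] [433. 396.] [79. 57.] 51.0
tape_measure 0.86 671 [305.3, 407.0] [ 378. -347.] [73. 84.] 28.5
marker 0.5 107 [163.5, 216.9] [437. 487.] [128.  19.] 14.8
top 52.3026627037923 [0.39108378 0.07339924 1.19230842]
board_red 0.63 3315 [170.1, 242.4] [589. 251.] [220. 129.] 86.3
board_white 0.77 3115 [215.9, 334.2] [455.   2.] [123. 220.] 0.5
relay 0.6 234 [222.4, 226.8] [432. 297.] [28. 66.] 11.4
relay 0.43 494 [161.6, 341.2] [590. -26.] [66. 60.] 79.4
parts_box 0.6 511 [163.7, 339.9] [590. -26.] [71. 61.] 74.8
gland 0.4 84 [159.3, 312.7] [603.  59.] [29. 26.] 89.0
tape_blue 0.78 285 [218.8, 259.0] [437. 200.] [63. 60.] 88.9
tape_black 0.55 302 [152.4, 374.2] [ 609. -116.] [62. 68.] 43.7
tape_yellow 0.62 184 [226.3, 189.3] [436. 403.] [57. 54.] 44.7
tape_measure 0.69 483 [236.5, 450.0] [ 386. -333.] [61. 84.] 32.8
marker 0.62 241 [225.9, 162.5] [443. 492.] [128.  17.] 17.0
[0.1354694  0.55880442 0.40465832] [[-9.71856300e-01  2.35574468e-01 -4.60252671e-05]
 [ 2.35574472e-01  9.71856292e-01 -1.25386323e-04]
 [ 1.51921291e-05 -1.32699866e-04 -9.99999991e-01]]
```

```bash
python3 - <<'E'
import cv2
a=cv2.imread('pics/top0.png'); cv2.imwrite('pics/top0c.png',cv2.resize(a[120:270,140:400],None,fx=3,fy=3,interpolation=cv2.INTER_CUBIC))
E
```

```text
(no output)
```

View pics/top0c.png

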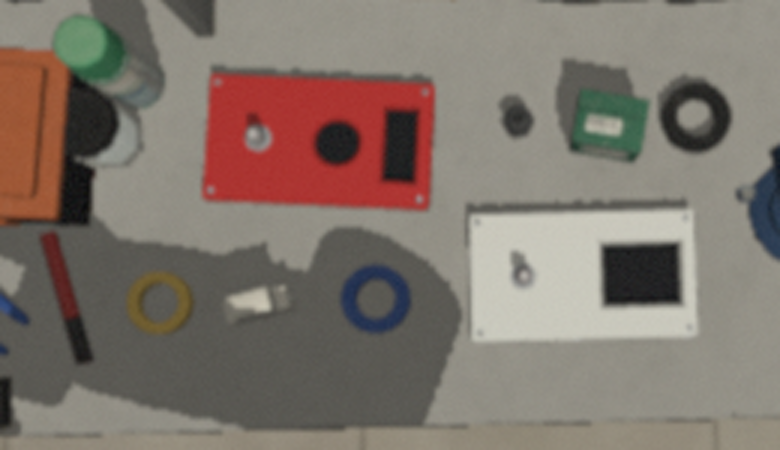

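View pics/scene0.png

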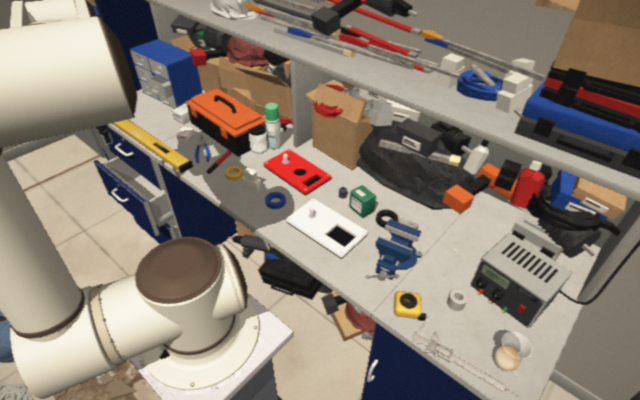

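```bash
cat >> h.py <<'E'
def plan(x,y,z,h=None):
    "totals in row units; h = heading (deg) wanted for tool y, mod 180"
    o=get_obs(); R=np.array(o['orientation']); d=np.array([x,y,z])-o['eef_pos']
    hy=np.degrees(np.arctan2(R[1,1],R[0,1])); t=0
    if h is not None:
        t=-((h-hy+90)%180-90)
    a=np.radians(t); R2=R@np.array([[np.cos(a),-np.sin(a),0],[np.sin(a),np.cos(a),0],[0,0,1]])
    print('heading',round(hy,1),'pos',np.round(o['eef_pos'],4),'j6',round(o['joints'][5],2),'turn deg',round(t,1),'units',round(t/120,3))
    print(' before turn',np.round(R.T@d/.05,3),' after turn',np.round(R2.T@d/.05,3))
E
python3 -m crank '[-0.99,-0.62,0,0,1,-0.99,-0.62,0,0,1,-0.99,-0.62,0,0,1,-0.99,-0.62,0,0,1,-0.99,-0.62,0,0,1,-0.99,-0.62,0,0,1,-0.99,-0.62,0,0,1,-0.99,-0.62,0,0,1]'
python3 - <<'E'
from h import *
p=snapshot('wrist'); save(p,'w1.png'); R=cv2.Rodrigues(np.array(p['rvec'],float))[0]
print(p['vfov'],-R.T@np.array(p['tvec']).ravel(),R[2]); print(get_obs()['eef_pos'])
E
```

```text
t: 2.1
eef_pos: [0.4629, 0.2228, 0.4049]
orientation: [[-0.972, 0.236, 0.001], [0.236, 0.972, 0.0], [-0.0, 0.0, -1.0]]
contact_force: [1.7, 1.6, 0.2]
opening: 0.0853
grip_force: 0.0
68.87019324971943 [0.39004647 0.23947453 0.3747297 ] [ 0.28631746 -0.06833003 -0.9556952 ]
[0.46656957 0.21887621 0.40439463]
```

View pics/w1.png

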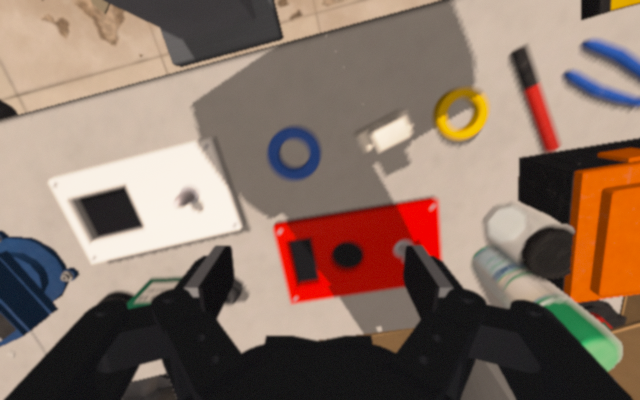

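```bash
cat >> h.py <<'E'
from scipy.optimize import minimize
def box(a,b,z0,z1): return np.array([[x,y,z] for x in(-a/2,a/2) for y in(-b/2,b/2) for z in(z0,z1)])/1000
def cyl(d,z0,z1,n=24,ph=0):
    t=np.arange(n)/n*2*np.pi+ph; return np.array([[d/2*np.cos(a),d/2*np.sin(a),z] for a in t for z in(z0,z1)])/1000
G=dict(board=[box(125,220,0,20)],relay=[box(62,22,0,41),box(37,20,41,75)],parts_box=[box(50,66,0,70)],
 gland=[cyl(32,0,12,6),cyl(27,12,26),cyl(16,26,32)],tape_blue=[cyl(66,0,18)],tape_black=[cyl(68,0,18)],tape_yellow=[cyl(60,0,18)])
def render(p,name,v,z0=0.):
    m=np.zeros((1600,2560),np.uint8); c,s=np.cos(v[2]),np.sin(v[2])
    for g in G[name]:
        X=g@np.array([[c,s,0],[-s,c,0],[0,0,1]])+[v[0],v[1],z0]
        q=(proj(p,X)*4+1.5)
        cv2.fillConvexPoly(m,cv2.convexHull(q.astype(np.float32)).round().astype(np.int32),1)
    return cv2.resize(m.astype(np.float32),(640,400),interpolation=cv2.INTER_AREA)
def fit(p,name,mask,x,y,yaws=(0,),z0=0.,hole=False):
    M=mask.astype(np.uint8)
    if hole:
        M=cv2.drawContours(np.zeros_like(M),cv2.findContours(M,0,2)[0],-1,1,-1)
    M=M.astype(np.float32)
    def cost(u):
        r=render(p,name,[u[0]/1000,u[1]/1000,np.radians(u[2])],z0); return 1-np.minimum(r,M).sum()/np.maximum(r,M).sum()
    best=None
    for a in yaws:
        s=np.array([x*1000,y*1000,a]); 
        r=minimize(cost,s,method='Nelder-Mead',options=dict(initial_simplex=[s,s+[15,0,0],s+[0,15,0],s+[0,0,12]],xatol=.1,fatol=1e-4,maxiter=200))
        if best is None or r.fun<best.fun: best=r
    return np.round(best.x,1),round(best.fun,3)
E
cat > m.py <<'E'
from h import *
import sys
S=dict(board_red=(.589,.251,(-4,)),board_white=(.455,.002,(0,)),relay=(.425,.29,(60,90,120,)),parts_box=(.585,-.025,(-40,-10,20,50,80)),gland=(.603,.059,(0,30)),tape_blue=(.437,.2,(0,)),tape_black=(.609,-.116,(0,)))
def run(cams,names,S=S,z0=0):
    for c in cams:
        p=snapshot(c)
        for n in names:
            for r in regions_of(p,n)[:1]:
                m=r['pixels']; q=np.argwhere(m)
                if q.min()<2 or q[:,0].max()>397: print('edge',n)
                print(c,n,round(r['confidence'],2),len(q),*fit(p,'board' if 'board' in n else n,m,*S[n],z0=z0,hole='tape' in n or 'board' in n))
if __name__=='__main__': run(sys.argv[1].split(','),sys.argv[2].split(','))
E
python3 m.py top board_red,board_white,relay,parts_box,gland,tape_blue,tape_black; python3 m.py wrist board_red,board_white,relay,tape_blue
```

```text
top board_red 0.75 998 [590.8 251.1  -4.5] 0.702
top board_white 0.74 3198 [ 4.54e+02 -6.00e-01  2.00e-01] 0.042
top relay 0.41 84 [422.5 306.7  83.3] 0.58
top parts_box 0.97 483 [596.  -27.8 -10.6] 0.088
top gland 0.43 51 [605.5  61.   -5.9] 0.423
top tape_black 0.62 277 [ 611.4 -116.5    5.2] 0.119
wrist board_red 0.87 12257 [594.  250.7  -3.9] 0.14
wrist board_white 0.62 15772 [455.7  -2.1   0.9] 0.041
wrist relay 0.75 1596 [434.  307.8 103.8] 0.051
wrist tape_blue 0.59 1593 [438.1 200.    8.2] 0.034
```

```bash
python3 -m crank '[0.53,0.79,0,0,1,0.53,0.79,0,0,1,0,0,0.35,0.087,1,0,0,0.35,0.087,1,0,0,0.35,0.087,1,0,0,0.35,0.087,1,0,0,0.35,0.087,1,0,0,0.35,0.087,1]' | head -3
python3 m.py wrist relay,tape_blue
python3 - <<'E'
from h import *
p=snapshot('wrist'); save(p,'w2.png'); plan(.434,.308,.217,13.8)
E
```

```text
t: 3.8
eef_pos: [0.4289, 0.3138, 0.2991]
orientation: [[-0.232, 0.973, 0.0], [0.973, 0.232, -0.0], [-0.0, -0.0, -1.0]]
wrist relay 0.9 2330 [434.1 308.1 103.5] 0.047
wrist tape_blue 0.76 2664 [438.5 198.7  11.9] 0.048
heading 14.0 pos [0.429  0.3139 0.3001] j6 0.24 turn deg 0.2 units 0.002
 before turn [-0.138  0.068  1.661]  after turn [-0.137  0.069  1.661]
```

View pics/w2.png

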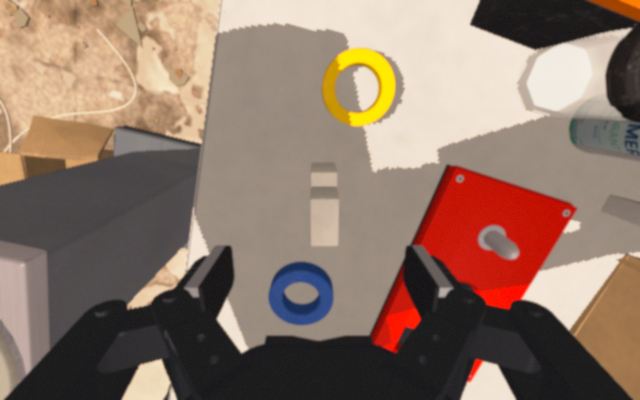

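```bash
python3 -m crank '[-0.137,0.07,0.4,0,1,0,0,0.6,0,1,0,0,0.45,0,1,0,0,0.2,0,1,0,0,0,0,1,0,0,0,0,0,0,0,0,0,0,0,0,0,0,0]'
python3 - <<'E'
from h import *
plan(.434,.308,.217,13.8)
E
```

```text
t: 5.0
eef_pos: [0.4341, 0.308, 0.2177]
orientation: [[-0.238, 0.971, 0.001], [0.971, 0.238, 0.0], [0.0, 0.001, -1.0]]
contact_force: [-0.5, 0.6, -0.5]
opening: 0.0319
grip_force: 0.0
heading 13.8 pos [0.4341 0.308  0.2177] j6 0.23 turn deg -0.0 units -0.0
 before turn [ 0.001 -0.002  0.014]  after turn [ 0.001 -0.002  0.014]
```

```bash
python3 -m crank '[0,0,0,0,0,0,0,0,0,0,0,0,-0.3,0,0,0,0,-0.42,-0.087,0,0,0,-0.42,-0.087,0,0,0,-0.42,-0.087,0,0,0,-0.42,-0.087,0,0,0,-0.42,-0.087,0]'
python3 - <<'E'
from h import *
plan(.587,.173,.338,86)
E
```

```text
t: 6.0
eef_pos: [0.4338, 0.3078, 0.3388]
orientation: [[-0.916, 0.402, 0.0], [0.402, 0.916, 0.0], [-0.0, 0.0, -1.0]]
contact_force: [0.3, 0.6, -1.4]
opening: 0.0201
grip_force: 58.7
heading 66.3 pos [0.4338 0.3078 0.3388] j6 -0.68 turn deg -19.7 units -0.164
 before turn [-3.889 -1.237  0.016]  after turn [-3.244 -2.476  0.016]
```

Held at 20 mm. Turn the rest and travel most of the way.

```bash
python3 -m crank '[0,0,0,-0.082,0,0,0,0,-0.082,0,-0.7,-0.5,0,0,0,-0.7,-0.5,0,0,0,-0.7,-0.5,0,0,0,-0.5,-0.5,0,0,0,-0.3,-0.47,0,0,0,0,0,0,0,0]' | head -2
python3 - <<'E'
from h import *
from m import run,S
run(['wrist','wrist'],['board_red'])
p=snapshot('wrist'); save(p,'w3.png'); plan(.587,.173,.338,86)
E
```

```text
t: 7.0
eef_pos: [0.5698, 0.1723, 0.3377]
wrist board_red 0.63 21036 [591.9 251.3  -3.5] 0.166
wrist board_red 0.62 20739 [592.1 250.8  -3.7] 0.175
heading 85.7 pos [0.5687 0.1744 0.3375] j6 -1.33 turn deg -0.3 units -0.003
 before turn [-0.367 -0.001 -0.009]  after turn [-0.367 -0.003 -0.009]
```

View pics/w3.png

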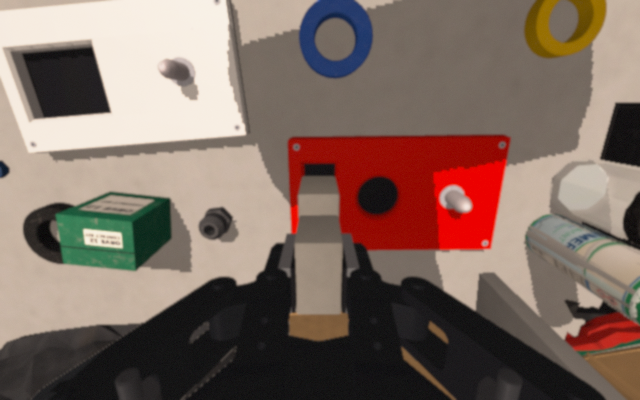

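```bash
cat >> h.py <<'E'
def redboard(p):
    hsv=cv2.cvtColor(p['color'],cv2.COLOR_RGB2HSV); m=((hsv[...,0]<8)|(hsv[...,0]>172))&(hsv[...,1]>170)&(hsv[...,2]>60)
    n,l,s,c=cv2.connectedComponentsWithStats(m.astype(np.uint8)); k=1+np.argmax(s[1:,4])
    w=back(p,np.argwhere(l==k),.02)[:,:2].astype(np.float32)*1000
    return cv2.minAreaRect(w)
def dark(p,rc,z,lo=60,rad=60):
    "centroid at plane z of the dark blob about pixel rc"
    g=cv2.cvtColor(p['color'],cv2.COLOR_RGB2GRAY); m=(p['color'].max(2)<lo).astype(np.uint8)
    n,l,s,c=cv2.connectedComponentsWithStats(m); k=l[int(rc[0]),int(rc[1])]
    w=back(p,np.argwhere(l==k),z)[:,:2]*1000; return w.mean(0).round(1),cv2.minAreaRect(w.astype(np.float32)),k
E
python3 - <<'E'
from h import *
p=snapshot('wrist'); print(redboard(p)); print(dark(p,(193,377),.02))
print(proj(p,[[.587,.173,.02],[.591,.234,.02]]))
E
```

```text
((589.9660034179688, 251.01812744140625), (217.2191619873047, 123.00919342041016), 85.72371673583984)
(array([588.5, 233.2]), ((588.4981079101562, 233.0461883544922), (39.364967346191406, 39.08983612060547), 87.9516830444336), np.int32(5))
[[318.98074266 198.28719484]
 [378.03564171 197.68843001]]
```

```bash
python3 - <<'E'
from h import *
plan(.584,.173,.224,85.7)
E
```

```text
heading 85.7 pos [0.5688 0.1744 0.3375] j6 -1.33 turn deg -0.0 units -0.0
 before turn [-0.306 -0.005  2.27 ]  after turn [-0.306 -0.005  2.27 ]
```

```bash
python3 -m crank '[-0.306,0,0,0,0,0,0,0.5,0,0,0,0,0.6,0,0,0,0,0.5,0,0,0,0,0.35,0,0,0,0,0.2,0,0,0,0,0.1,0,0,0,0,0,0,0]'
python3 - <<'E'
from h import *
plan(.584,.173,.224,85.7); print(get_obs()['contact_force'])
p=snapshot('wrist'); save(p,'w4.png')
E
```

```text
t: 8.3
eef_pos: [0.5846, 0.1726, 0.225]
orientation: [[-0.997, 0.076, 0.0], [0.076, 0.997, -0.0], [-0.0, -0.0, -1.0]]
contact_force: [0.4, 0.2, 0.0]
opening: 0.0201
grip_force: 58.8
heading 85.6 pos [0.5846 0.1726 0.225 ] j6 -1.33 turn deg -0.1 units -0.001
 before turn [0.012 0.008 0.02 ]  after turn [0.012 0.008 0.02 ]
[0.43462899 0.22931544 0.0022691 ]
```

View pics/w4.png

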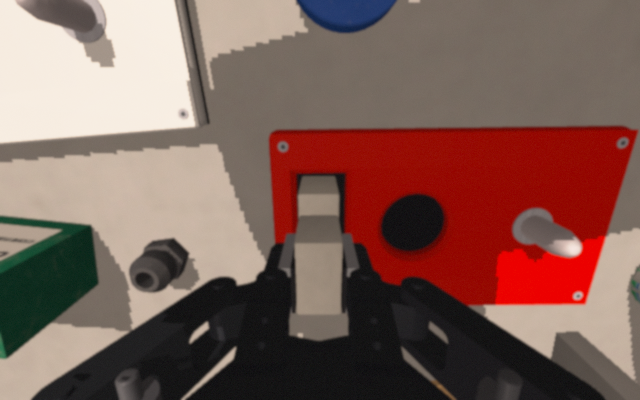

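```bash
python3 -m crank '[0,0,0.03,0,0,0,0,0,0,0.5,0,0,0,0,0.5,0,0,0,0,0.5,0,0,-0.3,0,0.5,0,0,-0.6,0,0.5,0,0,-0.6,0,0.5,0,0,-0.6,0,0.6]' |head -2
python3 - <<'E'
from h import *
from m import run
run(['wrist'],['gland','parts_box','tape_black','relay'],dict(gland=(.603,.059,(0,15,30,45)),parts_box=(.596,-.028,(-10,)),tape_black=(.611,-.116,(0,)),relay=(.584,.173,(-4,))))
plan(.603,.059,.185,85.7)
E
```

```text
t: 9.35
eef_pos: [0.5843, 0.1725, 0.3304]
wrist gland 0.93 884 [608.6  57.9  33.2] 0.033
wrist parts_box 0.69 7922 [597.4 -28.  -10.2] 0.023
wrist tape_black 0.95 1789 [ 607.6 -119.6    3. ] 0.549
wrist relay 0.67 1890 [586.3 171.8  -3.5] 0.052
heading 85.6 pos [0.5843 0.1725 0.3283] j6 -1.33 turn deg -0.1 units -0.001
 before turn [-0.547 -2.235  2.866]  after turn [-0.544 -2.235  2.866]
```

```bash
python3 - <<'E'
from h import *
plan(.608,.058,.260,63)
E
```

```text
heading 85.6 pos [0.5843 0.1725 0.3283] j6 -1.33 turn deg 22.6 units 0.188
 before turn [-0.648 -2.247  1.366]  after turn [-1.463 -1.825  1.366]
```

```bash
python3 -m crank '[-0.216,-0.749,0,0,0.6,-0.216,-0.749,0.1,0,0.6,-0.216,-0.749,0.2,0,0.6,0,0,0.3,0.063,0.6,0,0,0.3,0.063,0.6,0,0,0.3,0.062,0.6,0,0,0.17,0,0.6,0,0,0,0,0.6]' |head -2
python3 - <<'E'
from h import *
from m import run
run(['wrist'],['gland'],dict(gland=(.608,.058,(5,20,33,45))))
plan(.608,.058,.184,63); p=snapshot('wrist'); save(p,'w5.png')
E
```

```text
t: 10.6
eef_pos: [0.608, 0.0581, 0.2589]
wrist gland 0.56 1343 [608.6  58.2  32.2] 0.034
heading 63.2 pos [0.6082 0.0581 0.26  ] j6 -1.13 turn deg 0.2 units 0.001
 before turn [ 0.003 -0.003  1.521]  after turn [ 0.003 -0.003  1.521]
```

View pics/w5.png

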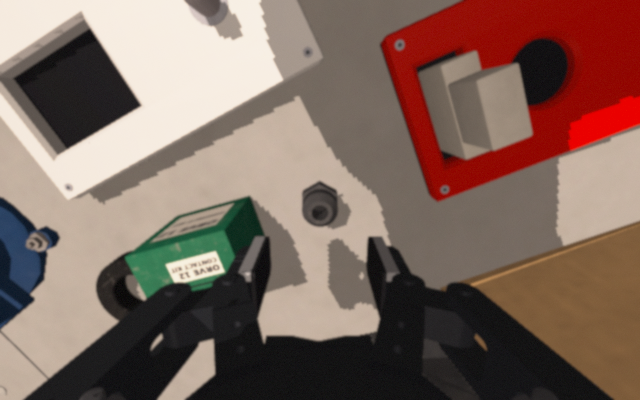

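```bash
python3 -m crank '[0,0,0.3,0,0.45,0,0,0.4,0,0.45,0,0,0.4,0,0.45,0,0,0.3,0,0.45,0,0,0.12,0,0.45,0,0,0,0,0,0,0,0,0,0,0,0,0,0,0]'
python3 - <<'E'
from h import *
plan(.5885,.2335,.27,63)
E
```

```text
t: 11.75
eef_pos: [0.6082, 0.058, 0.1843]
orientation: [[-0.891, 0.453, 0.001], [0.453, 0.891, -0.0], [-0.001, 0.0, -1.0]]
contact_force: [-0.0, 1.0, -0.8]
opening: 0.0247
grip_force: 58.9
heading 63.1 pos [0.6082 0.058  0.1843] j6 -1.13 turn deg 0.1 units 0.0
 before turn [ 1.941  2.95  -1.716]  after turn [ 1.944  2.948 -1.716]
```

```bash
python3 -m crank '[0,0,-0.5,0,0,0,0,-0.9,0,0,0,0,-0.9,0,0,0.49,0.74,0,0,0,0.49,0.74,0,0,0,0.49,0.74,0,0,0,0.47,0.73,0,0,0,0,0,0.2,0,0]'
python3 - <<'E'
from h import *
plan(.5885,.2335,.1965,63)
p=snapshot('wrist'); save(p,'w6.png'); print(redboard(p))
E
```

```text
t: 12.75
eef_pos: [0.588, 0.2361, 0.2894]
orientation: [[-0.893, 0.45, 0.002], [0.45, 0.893, 0.001], [-0.001, 0.001, -1.0]]
contact_force: [0.2, -0.5, -1.2]
opening: 0.0249
grip_force: 59.1
heading 63.2 pos [0.588  0.2361 0.2894] j6 -0.84 turn deg 0.2 units 0.002
 before turn [-0.03  -0.044  1.859]  after turn [-0.03  -0.044  1.859]
((590.7682495117188, 251.38055419921875), (215.2073516845703, 122.41935729980469), 86.2765884399414)
```

View pics/w6.png

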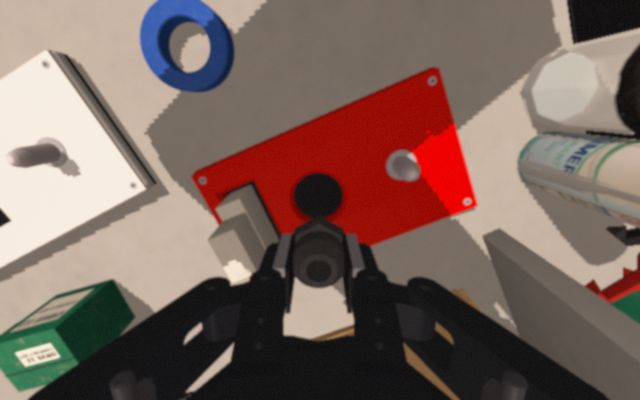

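```bash
python3 -m crank '[-0.03,-0.045,0.3,0,0,0,0,0.3,0.07,0,0,0,0.3,0.07,0,0,0,0.3,0.07,0,0,0,0.3,0.07,0,0,0,0.2,0,0,0,0,0.14,0,0,0,0,0,0,0]'
python3 - <<'E'
from h import *
plan(.5885,.2335,.1968,30)
E
```

```text
t: 13.8
eef_pos: [0.5888, 0.2305, 0.1964]
orientation: [[-0.493, 0.87, -0.0], [0.87, 0.493, -0.0], [-0.0, -0.0, -1.0]]
contact_force: [0.1, -1.0, -0.5]
opening: 0.025
grip_force: 59.1
heading 29.6 pos [0.5888 0.2305 0.1964] j6 -0.26 turn deg -0.4 units -0.004
 before turn [ 0.056  0.024 -0.008]  after turn [ 0.055  0.024 -0.008]
```

```bash
python3 -m crank '[0.055,0.024,0,0,0,0,0,0,0,0,0,0,0,0,0.45,0,0,0,0,0.45,0,0,-0.4,0,0.45,0,0,-0.8,0,0.6,0,0,-0.8,0,0.8,0,0,0,0,1]' |head -3
python3 - <<'E'
from h import *
plan(.438,.1995,.28,30)
p=snapshot('wrist'); save(p,'w7.png')
for n in ['gland']:
  for r in regions_of(p,n)[:1]: print(r['confidence'],fit(p,n,r['pixels'],.588,.233,(0,30),z0=.012))
E
```

```text
t: 14.8
eef_pos: [0.5889, 0.2339, 0.3017]
orientation: [[-0.492, 0.871, 0.006], [0.871, 0.492, 0.002], [-0.002, 0.006, -1.0]]
heading 29.5 pos [0.5889 0.2339 0.3017] j6 -0.26 turn deg -0.5 units -0.004
 before turn [ 0.886 -2.97   0.414]  after turn [ 0.914 -2.961  0.414]
0.62 (array([588.5, 233.2,   1.1]), np.float64(0.054))
```

View pics/w7.png

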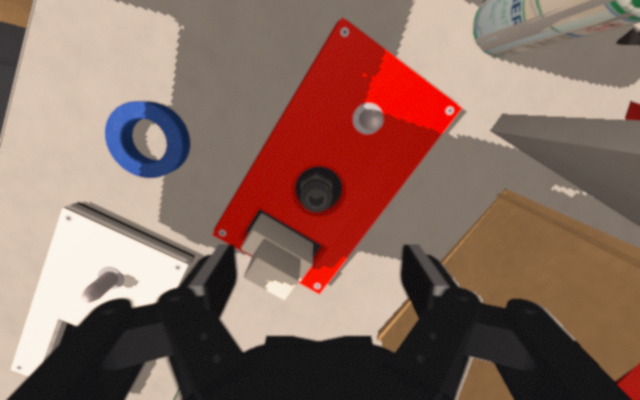

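```bash
python3 -m crank '[0.222,-0.743,0,0,1,0.222,-0.743,0.1,0,1,0.222,-0.743,0.2,0,1,0.22,-0.741,0.4,0,1,0,0,0.5,0,1,0,0,0.3,0,1,0,0,0,0,1,0,0,0,0,1]' |head -3
python3 - <<'E'
from h import *
from m import run
run(['wrist'],['tape_blue'])
plan(.438,.1995,.172,30)
E
```

```text
t: 15.9
eef_pos: [0.4379, 0.1994, 0.2222]
orientation: [[-0.492, 0.871, 0.0], [0.871, 0.492, -0.0], [-0.0, 0.0, -1.0]]
wrist tape_blue 0.87 6144 [438.1 198.9   9.6] 0.015
heading 29.5 pos [0.4378 0.1994 0.2223] j6 -0.25 turn deg -0.5 units -0.005
 before turn [-0.     0.004  1.006]  after turn [-0.     0.004  1.006]
```

```bash
python3 -m crank '[0,0,0.4,0,1,0,0,0.4,0,1,0,0,0.2,0,1,0,0,0,0,1,0,0,0,0,0,0,0,0,0,0,0,0,0,0,0,0,0,0,0,0]'
```

```text
t: 17.0
eef_pos: [0.4377, 0.1994, 0.1731]
orientation: [[-0.492, 0.871, 0.001], [0.871, 0.492, 0.0], [-0.0, 0.001, -1.0]]
contact_force: [-5.9, -1.5, 16.3]
opening: 0.0628
grip_force: 62.4
```

```bash
python3 - <<'E'
from h import *
plan(.594,.309,.272,30); print(get_obs()['opening'])
p=snapshot('wrist'); save(p,'w8.png')
E
```

```text
heading 29.5 pos [0.4377 0.1994 0.1731] j6 -0.25 turn deg -0.5 units -0.005
 before turn [ 0.37   3.803 -1.973]  after turn [ 0.334  3.806 -1.973]
0.06279656372314428
```

View pics/w8.png

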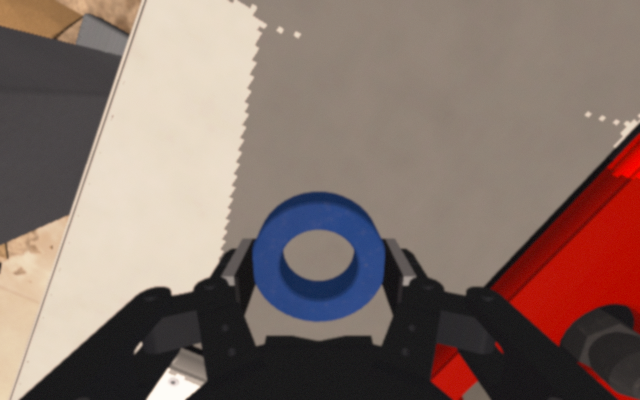

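```bash
python3 -m crank '[0,0,-0.3,0,0,0,0,-0.8,0,0,0,0,-0.9,0,0,0.092,0.95,0,0,0,0.092,0.95,0,0,0,0.092,0.95,0,0,0,0.092,0.95,0,0,0,0,0,0,0,0]'
```

```text
t: 18.05
eef_pos: [0.5954, 0.31, 0.2716]
orientation: [[-0.492, 0.87, 0.0], [0.87, 0.492, 0.0], [0.0, 0.0, -1.0]]
contact_force: [-0.6, -0.3, -1.0]
opening: 0.0633
grip_force: 66.4
```

```bash
python3 - <<'E'
from h import *
plan(.594,.309,.195,30); print(get_obs()['opening'])
p=snapshot('wrist'); save(p,'w9.png'); print(proj(p,[[.594,.309,.054],[.594,.309,.02],[.594,.309,.117],[.594,.309,.099]]))
E
```

```text
heading 29.5 pos [0.5954 0.31   0.2716] j6 -0.15 turn deg -0.5 units -0.004
 before turn [-0.004 -0.034  1.533]  after turn [-0.004 -0.034  1.533]
0.06326899500076939
[[316.3487823  217.17196005]
 [316.59419396 201.46733469]
 [315.59457014 265.43625172]
 [315.8687273  247.89211524]]
```

View pics/w9.png

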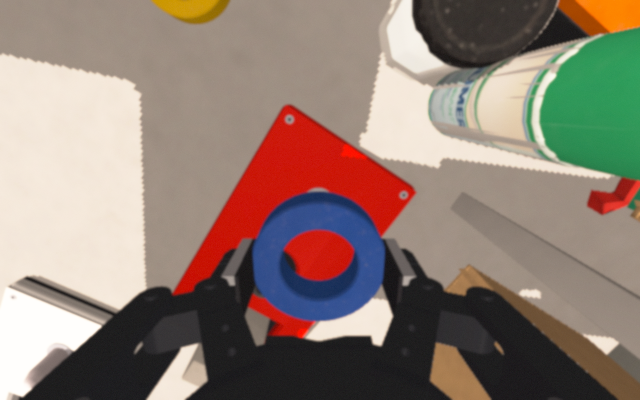

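```bash
python3 -m crank '[0,-0.034,0.2,0,0,0,0,0.4,0,0,0,0,0.4,0,0,0,0,0.3,0,0,0,0,0.15,0,0,0,0,0.07,0,0,0,0,0,0,0,0,0,0,0,0]'
```

```text
t: 19.1
eef_pos: [0.5925, 0.308, 0.1962]
orientation: [[-0.492, 0.871, 0.001], [0.871, 0.492, 0.0], [-0.0, 0.001, -1.0]]
contact_force: [-0.3, -0.5, 0.0]
opening: 0.0629
grip_force: 66.4
```

```bash
python3 -m crank '[0,0,0.03,0,0,0,0,0,0,1,0,0,0,0,1,0,0,0,0,1,0,0,-0.4,0,1,0,0,-0.8,0,1,0,0,-0.9,0,1,0,0,-0.4,0,1]' | head -2
```

```text
t: 20.1
eef_pos: [0.5924, 0.308, 0.3236]
```

```bash
python3 - <<'E'
from h import *
from m import run
plan(.597,-.028,.33,80)
p=snapshot('wrist'); save(p,'w10.png')
for r in regions_of(p,'tape_blue')[:1]: print(r['confidence'],fit(p,'tape_blue',r['pixels'],.594,.309,(0,),z0=.02,hole=True))
E
```

```text
heading 29.5 pos [0.5924 0.308  0.3236] j6 -0.15 turn deg -50.5 units -0.421
 before turn [-5.896 -3.223 -0.138]  after turn [-1.258 -6.601 -0.138]
0.58 (array([592.4, 307.7,   6.1]), np.float64(0.018))
```

View pics/w10.png

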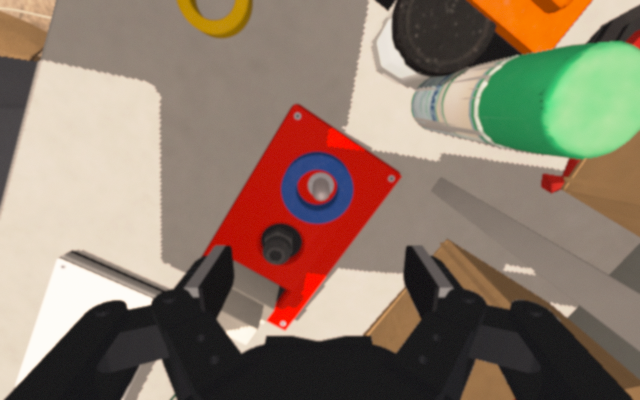

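```bash
python3 -m crank '[-0.737,-0.403,0,0,1,-0.737,-0.403,0,0,1,-0.737,-0.403,0,0,1,-0.737,-0.403,0,0,1,-0.737,-0.403,0,0,1,-0.737,-0.403,0,0,1,-0.737,-0.403,0,0,1,-0.737,-0.403,0,0,1]' | head -2
python3 -m crank '[0,0,0,0.0825,1,0,0,0,0.0825,1,0,0,0.2,0.0825,1,0,0,0.2,0.0825,1,0,0,0.2,0,1,0,0,0.1,0,1,0,0,0,0,1,0,0,0,0,1]' | head -2
python3 - <<'E'
from h import *
from m import run
run(['wrist'],['parts_box','tape_black'],dict(parts_box=(.597,-.028,(-10,)),tape_black=(.611,-.116,(0,))))
plan(.597,-.028,.203,-10)
p=snapshot('wrist'); save(p,'w11.png')
E
```

```text
t: 21.2
eef_pos: [0.5966, -0.0293, 0.3182]
t: 22.2
eef_pos: [0.597, -0.028, 0.2845]
wrist parts_box 0.85 7749 [597.4 -29.9  -9.8] 0.021
wrist tape_black 0.58 2800 [ 609.3 -117.2    5.9] 0.336
heading -10.1 pos [ 0.597  -0.028   0.2845] j6 0.0 turn deg -0.1 units -0.001
 before turn [ 1.000e-03 -0.000e+00  1.631e+00]  after turn [ 1.000e-03 -0.000e+00  1.631e+00]
```

View pics/w11.png

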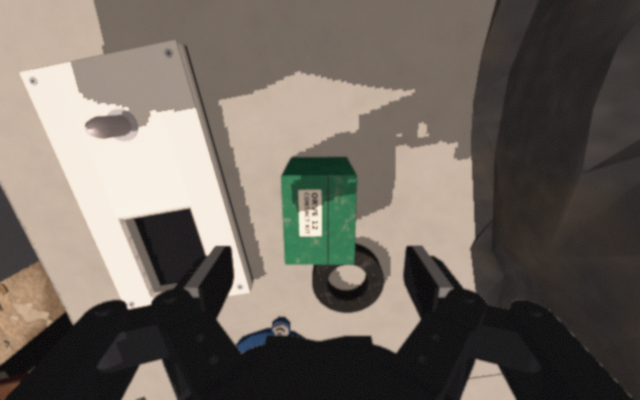

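```bash
python3 -m crank '[0.02,0,0.5,0,1,0,0,0.6,0,1,0,0,0.4,0,1,0,0,0.13,0,1,0,0,0,0,0,0,0,0,0,0,0,0,0,0,0,0,0,0,0,0]' | sed 's/^orient.*//'
python3 -m crank '[0,0,-0.3,0,0,0,0,-0.7,0,0,0,0,-0.8,0,0,0,0,-0.1,-0.088,0,0,0,0,0,0,0,0,0,0,0,0,0,0,0,0,0,0,0,0,0]'
python3 - <<'E'
from h import *
plan(.4545,-.0575,.3,.4)
p=snapshot('wrist'); 
for r in regions_of(p,'board_white')[:1]: print(r['confidence'],fit(p,'board',r['pixels'],.4545,-.001,(.5,),hole=True))
save(p,'w12.png')
E
```

```text
t: 23.4
eef_pos: [0.5974, -0.0271, 0.2039]

contact_force: [0.7, 0.3, 7.1]
opening: 0.0491
grip_force: 62.6
t: 24.4
eef_pos: [0.5971, -0.027, 0.2973]
orientation: [[-0.006, 1.0, -0.001], [1.0, 0.006, 0.0], [0.0, -0.001, -1.0]]
contact_force: [-0.2, 0.6, -1.0]
opening: 0.0493
grip_force: 62.1
heading 0.3 pos [ 0.5971 -0.027   0.2973] j6 -0.18 turn deg -0.1 units -0.0
 before turn [-0.592 -2.855 -0.051]  after turn [-0.589 -2.856 -0.051]
0.87 (array([ 4.569e+02, -2.600e+00, -2.000e-01]), np.float64(0.051))
```

View pics/w12.png

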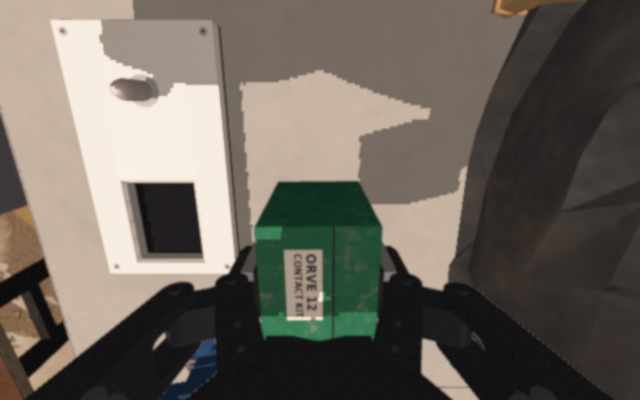

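```bash
python3 - <<'E'
from h import *
p=snapshot('wrist')
w=back(p,[[31,62],[31,204],[266,116],[267,229]],.02)[:,:2]*1000; print(w.round(1),w.mean(0))
d=(w[0]+w[1]-w[2]-w[3]); print(np.degrees(np.arctan2(d[1],d[0]))-90)
q=back(p,[[182,124],[182,194],[258,140],[257,206]],.02)[:,:2]*1000; print(q.round(1),q.mean(0))
h=cv2.cvtColor(p['color'],cv2.COLOR_RGB2HSV); m=(h[...,2]<45); m[:170]=0;m[270:]=0;m[:,:110]=0;m[:,215:]=0
print(back(p,np.argwhere(m),.006)[:,:2].min(0),back(p,np.argwhere(m),.006)[:,:2].max(0))
E
```

```text
[[ 402.1   98.9]
 [ 509.7   99.5]
 [ 403.3 -102.6]
 [ 511.7 -103. ]] [456.69897069  -1.80478348]
0.45966269165292317
[[426.7 -19.1]
 [488.1 -18.7]
 [427.8 -93.8]
 [490.8 -92.4]] [458.35645872 -56.02458096]
[ 0.42718693 -0.09391501] [ 0.47961706 -0.02441329]
```

```bash
python3 -m crank '[-0.14,-0.7,0,0,0,-0.14,-0.7,0,0,0,-0.13,-0.7,0,0,0,-0.13,-0.706,0,0,0,0,0,0.3,0,0,0,0,0.4,0,0,0,0,0,0,0,0,0,0,0,0]' | head -2
python3 - <<'E'
from h import *
plan(.457,-.055,.210,.4)
p=snapshot('wrist'); save(p,'w13.png')
w=proj(p,[[.457-.03,-.0573-.038,.02],[.457+.03,-.0573-.038,.02],[.457-.03,-.0573+.038,.02],[.457+.03,-.0573+.038,.02]]); print(w.round())
for r in regions_of(p,'parts_box')[:1]:
    print(fit(p,'parts_box',r['pixels'],.457,-.0573,(0,),z0=get_obs()['eef_pos'][2]-.204))
E
```

```text
t: 25.55
eef_pos: [0.4575, -0.055, 0.2631]
heading 0.4 pos [ 0.4575 -0.055   0.2631] j6 -0.29 turn deg 0.0 units 0.0
 before turn [ 1.000e-03 -1.000e-02  1.062e+00]  after turn [ 1.000e-03 -1.000e-02  1.062e+00]
[[280. 251.]
 [354. 252.]
 [277. 158.]
 [359. 159.]]
(array([ 4.575e+02, -5.790e+01,  2.000e-01]), np.float64(0.139))
```

View pics/w13.png

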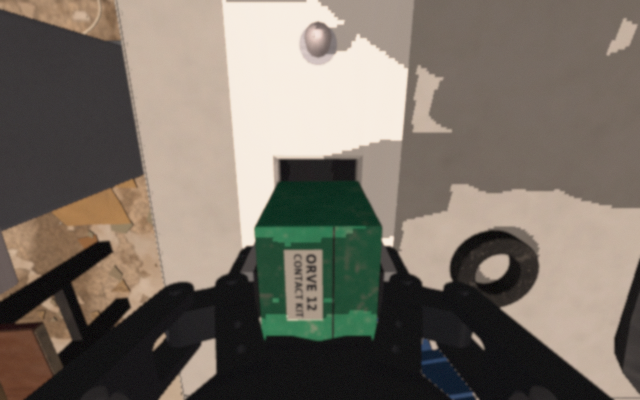

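I have now viewed 15 pictures, one more than the 14 allowed, so I'll work from numbers only from here. The box is aligned over the recess; lowering it now.

```bash
python3 -m crank '[0,0,0.3,0,0,0,0,0.35,0,0,0,0,0.2,0,0,0,0,0.1,0,0,0,0,0.08,0,0,0,0,0.02,0,0,0,0,0,0,0,0,0,0,0,0]'
```

```text
t: 26.65
eef_pos: [0.4571, -0.0551, 0.2105]
orientation: [[-0.007, 1.0, 0.0], [1.0, 0.007, -0.0], [-0.0, 0.0, -1.0]]
contact_force: [-0.8, -0.6, -0.9]
opening: 0.0492
grip_force: 62.7
```

```bash
python3 -m crank '[0,0,0.015,0,0,0,0,0,0,1,0,0,0,0,1,0,0,0,0,1,0,0,-0.4,0,1,0,0,-0.8,0,1,0,0,-0.8,0,1,0,0,0,0,1]' | head -2
python3 - <<'E'
from h import *
from m import run
plan(.610,-.117,.30,.4)
p=snapshot('wrist')
for n,s in dict(parts_box=(.457,-.0575,(0,))).items():
    for r in regions_of(p,n)[:1]: print(r['confidence'],[ (z,fit(p,n,r['pixels'],*s,z0=z)) for z in(.006,.016)])
run(['wrist'],['tape_black'],dict(tape_black=(.611,-.116,(0,))))
E
```

```text
t: 27.65
eef_pos: [0.4575, -0.0552, 0.3122]
heading 0.4 pos [ 0.4575 -0.0552  0.3122] j6 -0.29 turn deg 0.0 units 0.0
 before turn [-1.259  3.04   0.259]  after turn [-1.258  3.041  0.259]
0.93 [(0.006, (array([457.4, -58. ,   1.4]), np.float64(0.025))), (0.016, (array([457.2, -55.5,   2.9]), np.float64(0.107)))]
wrist tape_black 0.85 3075 [ 609.4 -116.8    3.8] 0.071
```

```bash
python3 - <<'E'
from h import *
p=snapshot('wrist'); o=get_obs()
R=cv2.Rodrigues(np.array(p['rvec'],float))[0]; t=np.array(p['tvec'],float).ravel()
Rt=np.array(o['orientation']); A=R@Rt; b=R@np.array(o['eef_pos'])+t   # cam = A*tool+b
h=np.radians(-10.1); R2=np.array([[-np.sin(-h)*-1,np.cos(h),0],[np.cos(h),np.sin(h),0],[0,0,-1.]]); R2[0,0]=-np.sin(h)
R2=np.c_[np.cross(R2[:,1],[0,0,-1]),R2[:,1],[0,0,-1]]
Rc=A@R2.T; q=dict(p); q['rvec']=cv2.Rodrigues(Rc)[0].ravel(); q['tvec']=b-Rc@np.array([.597,-.028,.2845])
T=snapshot('top')
for z in (0,.03,.06,.09,.12): print(z,back(q,[325,281],z)[0][:2].round(3),back(T,[184,388],z)[0][:2].round(3), 'bag',back(q,[280,472],z)[0][:2].round(3))
E
```

```text
0 [ 0.532 -0.168] [ 0.535 -0.165] bag [ 0.732 -0.148]
0.03 [ 0.541 -0.143] [ 0.531 -0.159] bag [ 0.718 -0.125]
0.06 [ 0.55  -0.118] [ 0.527 -0.153] bag [ 0.703 -0.103]
0.09 [ 0.56  -0.093] [ 0.524 -0.147] bag [ 0.689 -0.08 ]
0.12 [ 0.569 -0.068] [ 0.52  -0.141] bag [ 0.675 -0.057]
```

```bash
python3 -m crank '[-0.252,0.608,0,0,1,-0.252,0.608,0,0,1,-0.252,0.608,0,0,1,-0.252,0.608,0,0,1,-0.251,0.608,0,0,1,0,0,0.5,0.085,1,0,0,0.5,0.085,1,0,0,0.4,0,1]' | head -2
python3 - <<'E'
from h import *
from m import run
run(['wrist'],['tape_black'],dict(tape_black=(.6095,-.117,(0,))))
plan(.6095,-.117,.174,-20)
E
```

```text
t: 28.95
eef_pos: [0.6092, -0.1169, 0.2374]
wrist tape_black 0.71 5835 [ 609.6 -116.5    5.8] 0.016
heading -20.0 pos [ 0.6089 -0.1168  0.2365] j6 0.04 turn deg 0.0 units 0.0
 before turn [0.    0.019 1.249]  after turn [0.    0.019 1.249]
```

```bash
python3 -m crank '[0,0.019,0.5,0,1,0,0,0.5,0,1,0,0,0.23,0,1,0,0,0,0,1,0,0,0,0,0,0,0,0,0,0,0,0,0,0,0,0,0,0,0,0]'
python3 -m crank '[0,0,-0.3,0,0,0,0,-0.9,0,0,0,0,-0.9,0,0,0,0,-0.3,0,0,0,0,0,0,0,0,0,0,0,0,0,0,0,0,0,0,0,0,0,0]'
python3 - <<'E'
from h import *
plan(.4563,.0562,.295,-20)
E
```

```text
t: 30.05
eef_pos: [0.6107, -0.1173, 0.18]
orientation: [[0.342, 0.94, 0.002], [0.94, -0.342, -0.001], [-0.0, 0.002, -1.0]]
contact_force: [-4.5, 1.6, 12.9]
opening: 0.0644
grip_force: 63.3
t: 31.05
eef_pos: [0.6103, -0.1172, 0.2971]
orientation: [[0.342, 0.94, -0.001], [0.94, -0.342, 0.0], [-0.0, -0.001, -1.0]]
contact_force: [-0.5, 0.1, -0.6]
opening: 0.0643
grip_force: 66.4
heading -20.0 pos [ 0.6103 -0.1172  0.2971] j6 0.04 turn deg 0.0 units 0.0
 before turn [ 2.207 -4.08   0.047]  after turn [ 2.206 -4.081  0.047]
```

```bash
python3 -m crank '[0.368,-0.68,0,0,0,0.368,-0.68,0,0,0,0.368,-0.68,0,0,0,0.368,-0.68,0,0,0,0.368,-0.68,0,0,0,0.367,-0.68,0,0,0,0,0,0.2,0,0,0,0,0,0,0]'
python3 - <<'E'
from h import *
plan(.4563,.0562,.199,-20); z=get_obs()['eef_pos'][2]
p=snapshot('wrist'); save(p,'w14.png')
for r in regions_of(p,'tape_black')[:1]: print(r['confidence'],[(d,fit(p,'tape_black',r['pixels'],.4563,.0562,(0,),z0=z-d,hole=True)) for d in (.175,.18)])
for r in regions_of(p,'board_white')[:1]: print(r['confidence'],fit(p,'board',r['pixels'],.4563,-.002,(0.4,),hole=True))
E
```

```text
t: 32.05
eef_pos: [0.4564, 0.0561, 0.2873]
orientation: [[0.341, 0.94, -0.001], [0.94, -0.341, -0.0], [-0.001, -0.001, -1.0]]
contact_force: [0.2, -0.2, 0.3]
opening: 0.0646
grip_force: 66.4
heading -20.0 pos [0.4564 0.0561 0.2873] j6 0.3 turn deg 0.0 units 0.0
 before turn [ 0.003 -0.002  1.766]  after turn [ 0.003 -0.002  1.766]
0.61 [(0.175, (array([457.2,  56.9,   3.3]), np.float64(0.086))), (0.18, (array([456.7,  56.1,   4.1]), np.float64(0.024)))]
0.87 (array([ 4.562e+02, -1.900e+00,  1.000e-01]), np.float64(0.554))
```

Tape centred on the post (456.7, 56.1 against 456.3, 56.2). Lower to z ≈ 0.201, release and lift.

```bash
python3 -m crank '[0,0,0.4,0,0,0,0,0.5,0,0,0,0,0.4,0,0,0,0,0.25,0,0,0,0,0.12,0,0,0,0,0.05,0,0,0,0,0,0,0,0,0,0,0,0]'
```

```text
t: 33.2
eef_pos: [0.4565, 0.0562, 0.2024]
orientation: [[0.342, 0.94, 0.001], [0.94, -0.342, -0.0], [0.0, 0.001, -1.0]]
contact_force: [0.3, -0.8, -0.6]
opening: 0.0642
grip_force: 66.4
```

```bash
python3 -m crank '[0,0,0.04,0,0,0,0,0,0,1,0,0,0,0,1,0,0,0,0,1,0,0,-0.4,0,1,0,0,-0.8,0,1,0,0,-0.9,0,1,0,0,-0.9,0,1]' | head -2
python3 - <<'E'
from h import *
p=snapshot('wrist')
for n,s in dict(tape_black=(.456,.056,(0,),.02),parts_box=(.457,-.058,(0,),.006)).items():
    for r in regions_of(p,n)[:1]: print(n,r['confidence'],[(z,fit(p,n,r['pixels'],*s[:3],z0=z,hole='tape' in n)) for z in (s[3],s[3]+.01)])
p=snapshot('top')
for n,s in dict(tape_black=(.456,.056,(0,),.02),parts_box=(.457,-.058,(0,),.006),tape_blue=(.594,.309,(0,),.02),gland=(.5885,.233,(0,),.012),relay=(.584,.173,(-4,),.006)).items():
    for r in regions_of(p,n)[:1]: print('top',n,r['confidence'],fit(p,n,r['pixels'],*s[:3],z0=s[3],hole='tape' in n))
E
```

```text
t: 34.2
eef_pos: [0.4561, 0.0562, 0.3515]
tape_black 0.55 [(0.02, (array([457. ,  56.2,  -0.6]), np.float64(0.04))), (0.03, (array([457.3,  58.3,   4.4]), np.float64(0.103)))]
parts_box 0.75 [(0.006, (array([457.5, -57.8,   0.9]), np.float64(0.027))), (0.016, (array([ 4.589e+02, -5.090e+01, -1.000e-01]), np.float64(0.086)))]
top tape_blue 0.68 (array([590.9, 307.1,  14. ]), np.float64(0.053))
top gland 0.61 (array([585.7, 232.8,   7.2]), np.float64(0.319))
top relay 0.55 (array([583.9, 173.4,  -4.2]), np.float64(0.263))
```

All five parts measure seated at their correct heights, and the robot is clear of everything. Handing in.

```bash
python3 -c "
from bench import finish_job; print(finish_job())"
```

```text
the job is handed in; nothing more can be done
None
```

Both kits are made up in the order asked and handed in at about 34 s, with all five parts in place by the wrist pictures and position fits, and the bystanders not touched; I viewed 15 pictures, one over the limit of 14.

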